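# Slide the tall bottle into the entryway tray

## Robot

A 6-joint arm with a two-finger parallel gripper is mounted at the origin on the work surface. World frame = base frame: x ahead of the robot, y to its left, z up, the work surface at z = 0. Lengths are in m, angles in rad, forces in N, time in s.
With the tool pointing down it reaches from about 0.275 to 0.775 m from the base axis. Payload 14.6 kg.
Tool frame: the origin (TCP) lies midway between the tips of the shut fingers; the grasp point (between the pads) lies arm.grasp_offset behind it (arm.grasp_offset is the distance from the TCP to the grasp point, in m); y points along the fingers, z is the direction in which the jaws open and shut, and the axes are right-handed (so a half turn about y gives the same grasp; the last joint's range is limited). The gripper opens to 85 mm and grips with 20 to 120 N. Pads are 22 mm wide; open, the fingers measure 114 mm over their backs; the gripper's body (76 mm by 85 mm) begins 54 mm behind the grasp point. The pads swing forward as they close: fully open they stand 13 mm farther back than shut.
Start: joints at [0.958, 0.263, -0.048, 1.259, 0, 1.415], TCP at [0.232, 0.471, 0.231] pointing down, gripper open.
Joint ranges: [-2.65, 2.65], [-0.89, 1.7], [-1.18, 1.37], [-2.13, 2.11], [-1.35, 1.29], [-3.14, 3.14]. Speed limits (rad/s): [1.89, 1.89, 2.57, 2.79, 3.14, 3.14].

## Interface

Orientations are given as a unit quaternion [x, y, z, w].
In Python, from workcell import arm gives the robot as it stands. Calls block until the motion is done:
- arm.move_to(position, orientation): joint-space move of the TCP to a pose.
- arm.move_linear(position, speed=0.15, ori=None): straight line of the TCP; ori=None keeps the orientation; speed is the mean speed in m/s.
- arm.goto_joints(angles): joint-space move.
- arm.move_gripper(opening, effort=None): finger opening in m; effort is the grip in N (None keeps the last); returns when the fingers have stopped.
- arm.hold(seconds).
- arm.solve_ik(position, orientation): joint angles nearest the present ones, or None.
- arm.get_obs(): the state.
- arm.grab_frame(name): name is "scene" or "top" or "wrist"; returns a dict with "frame" (400x640x3 uint8, blue, green, red), "fovy" (degrees; the focal length in pixels is half the picture's height over the tangent of half this angle, whatever the lens; pixels are square), "cx", "cy" (the principal point, pixels), "R" (3x3) and "t" (3): a world point X has camera coordinates R X + t; the wrist camera has in their place "T_tool_cam" (4x4, takes a point from camera to tool coordinates, whose origin is the TCP and whose axes are the tool frame's). Camera axes: x right, y down, z forward; pixel columns grow to the right and rows downward; lengths in m; the calibration is good to about 2 mm. A picture is of the moment at which its call begins: read the wrist's pose just before it. There is no depth.
A pose or a line that the arm cannot do raises arm.PlanningError and nothing moves.
- arm.sign_off(): hands the job in, once; it reports no verdict.
The state is a dict: "time": time; "joints": joint angles; "dq": joint speeds; "effort": joint torques, N m; "ee_pos": TCP position; "eef_rot": TCP orientation; "contact_force": force on the tool from outside, world axes, zero at the start; "ft_torque": the same for the moment, N m; "finger_gap": finger opening in m.
Only numpy, scipy, OpenCV 4.12 (cv2) and the standard library are available. Lean on these libraries where they do the work, as an engineer would, in place of code of your own. Each camera call takes 0.05 s, during which the arm holds its last target.

## Task

Push the tall, slim mist bottle across the cabinet top, through the open side of the small bamboo tray and back until it stands upright at the tray's back lip (a gap of up to a centimetre is fine). Push gently with the fingers on its black rubber base sleeve only, because pushed higher it tips over; do not grip or lift it. Leave the other things where they are, and let go of contact when finished.

Things in the scene. Friction and masses are not known exactly. Their poses are not given: they have to be found in the camera images.
- bottle: Tall slim round mist bottle, 205 mm high, 0.2-0.45 kg, loose. Origin at the centre of its underside, z up its axis. From the bottom: black rubber base sleeve 56 mm in diameter, 50 mm high (the only part to push); teal body, diameter 50 mm, shoulder from 135 to 155 mm height; white cap, diameter 32 mm. Friction on the cabinet top about 0.5-0.7: a push below 35 mm height slides it, a high push tips it.
- tray: Small fixed bamboo tray with a lip on three sides; its -y side is open. Inside 110 mm wide (x) and 110 mm deep (y); lips 8 mm thick, 18 mm high. Floor a paper-thin veneer level with the cabinet top, no step at the open side. Origin at the centre of the floor, at cabinet-top height; +y points from the open side to the back lip, z up. Yaw varies by up to 20 degrees either way.
- tray_mouth (a point): Middle of the tray's open side, at floor height, 55 mm from the tray's origin along its -y. Axes as the tray's.
- tray_back (a point): Middle of the inner face of the tray's back lip, at floor height, 55 mm from the tray's origin along its +y: a bottle touching the lip has its axis 28 mm short of this face. Axes as the tray's.
- hanko_case: Stainless steel hanko (seal) case lying loose, 24 x 78 x 20 mm (x, y, z). Origin at the centre of its underside. Not to be moved.
- pill_organiser: Translucent blue pill organiser with seven snap lids, loose, 34 x 124 x 21 mm (x, y, z). Origin at the centre of its underside. Not to be moved.
- hair_clip: Pink plastic hair clip, loose, 38 x 60 x 30 mm (x, y, z). Origin at the centre of its underside. Not to be moved.
- chime: Small brass-toned dome chime on a round dark wooden foot, loose, 60 mm in diameter and 41 mm high. Origin at the centre of its underside. Not to be moved.
Mind the look-alikes: they are no part of the job. What is meant by the bottle is not yellow, and is the smaller of those in its own colour. There is more than one size of the tray; the job needs the smaller.

How it is judged:
By the outcome, as a careful person would: the job done as asked, in the order asked, and still so for the second after the job is handed in, with the robot touching nothing.
It also fails if it takes over 72 s, if anything falls off the work surface, if the arm or the gripper's body presses on something with over 40 N, if the wrist force passes 120 N, or if a joint passes its speed limit or range.

## Working session

There is one attempt and no reset: what is moved stays moved. The work goes in short steps, each a Python script; the robot and the scene stay as the last script left them, time stands still between calls to the robot, and variables do not carry over. Pictures are saved under pics/ and viewed, and the job is handed in when it is done.

```bash
mkdir -p pics; ls; python3 - <<'E'
from workcell import arm
import cv2,numpy as np
o=arm.get_obs();print(o['time'],o['ee_pos'],o['eef_rot'],o['finger_gap'],arm.grasp_offset)
for n in("scene","top"):
    f=arm.grab_frame(n);cv2.imwrite(f"pics/{n}0.png",f["frame"]);np.savez(f"{n}0.npz",**f)
    print(n,f["fovy"],f["cx"],f["cy"],np.round(f["R"],3).tolist(),np.round(f["t"],3))
E
```

```text
pics
0.0 [0.23184332 0.4707047  0.2308011 ] [ 0.68903403 -0.16059113  0.16027203 -0.68829897] 0.08531600709695676 0.0187
scene 44.86698349012802 331.12038256531497 201.0156131810231 [[-0.61, 0.793, 0.006], [0.544, 0.423, -0.725], [-0.577, -0.439, -0.689]] [ 0.315 -0.28   1.24 ]
top 56.09441303119635 312.7260523337513 200.74168084809938 [[0.022, -1.0, -0.017], [-0.98, -0.018, -0.197], [0.197, 0.021, -0.98]] [0.022 0.553 0.671]
```

View pics/scene0.png

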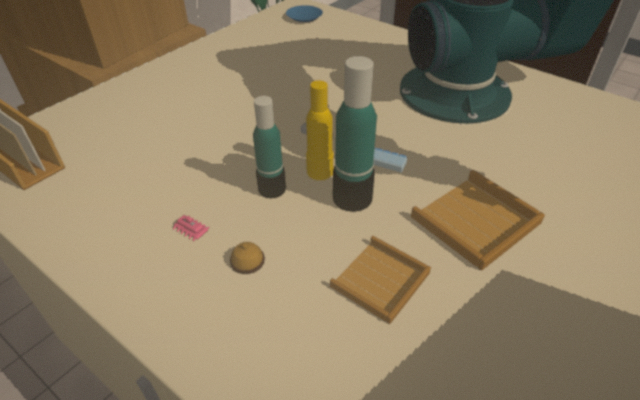

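View pics/top0.png

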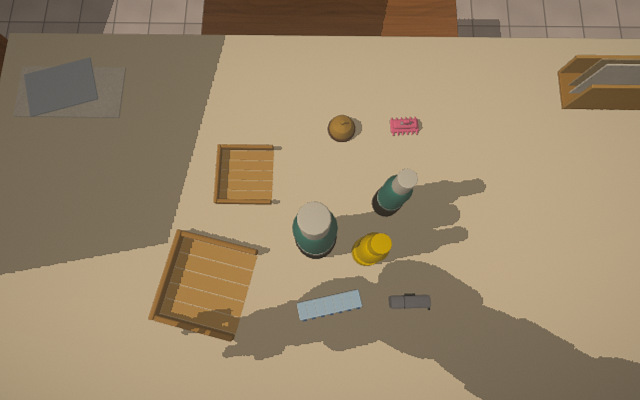

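Candidates are:
- **Bottle:** small teal (scene 268,150; top 393,193), large teal (scene 355,135; top 315,230) and yellow (scene 320,130; top 372,248). I choose the small teal.
- **Tray:** small (scene 381,277; top 245,174) and large (scene 478,215; top 208,285). I choose the small one, whose open side faces right in the top view.

Next is a close crop to check this.

```bash
cat > h.py <<'E'
import numpy as np,cv2
def K(f):
    fl=200/np.tan(np.radians(float(f["fovy"]))/2);return fl,float(f["cx"]),float(f["cy"])
def ray(f,u,v,z):
    fl,cx,cy=K(f);R=f["R"];t=f["t"];C=-R.T@t
    d=R.T@np.array([(u-cx)/fl,(v-cy)/fl,1.]);return C+d*(z-C[2])/d[2]
def proj(f,X):
    fl,cx,cy=K(f);c=f["R"]@np.asarray(X,float)+f["t"];return np.array([fl*c[0]/c[2]+cx,fl*c[1]/c[2]+cy])
E
python3 - <<'E'
import cv2,numpy as np
s=cv2.imread('pics/scene0.png');t=cv2.imread('pics/top0.png')
a=cv2.resize(s[80:330,230:450],None,fx=1.8,fy=1.8,interpolation=2)
b=cv2.resize(t[110:280,200:430],None,fx=1.7,fy=1.7,interpolation=2)
c=np.zeros((max(a.shape[0],b.shape[0]),a.shape[1]+b.shape[1],3),np.uint8);c[:a.shape[0],:a.shape[1]]=a;c[:b.shape[0],a.shape[1]:]=b
print(c.shape);cv2.imwrite('pics/crop0.png',c)
from h import *
for n,im in(("scene",s),("top",t)):
    f=np.load(n+"0.npz");print(n,"C",-f["R"].T@f["t"])
    hsv=cv2.cvtColor(im,cv2.COLOR_BGR2HSV)
    m={'teal':cv2.inRange(hsv,(75,90,30),(100,255,255)),'black':cv2.inRange(hsv,(0,0,0),(180,255,45)),'bamboo':cv2.inRange(hsv,(8,130,60),(22,255,255)),'yellow':cv2.inRange(hsv,(23,180,80),(32,255,255)),'pink':cv2.inRange(hsv,(160,80,80),(180,255,255)),'blue':cv2.inRange(hsv,(95,60,100),(115,255,255))}
    for k,v in m.items():
        N,L,S,Cn=cv2.connectedComponentsWithStats(v)
        for i in range(1,N):
            if S[i,4]>100:print(k,S[i].tolist(),Cn[i].round(1))
E
```

```text
(450, 787, 3)
scene C [1.05974913 0.41302256 0.64979042]
teal [498, 0, 30, 23, 158] [510.4   9.6]
teal [354, 105, 21, 35, 272] [367.2 118.5]
black [407, 0, 29, 71, 1446] [421.6  36.3]
black [545, 0, 26, 45, 480] [555.1  13.4]
black [502, 0, 117, 62, 618] [569.8  41.8]
bamboo [0, 0, 189, 80, 6228] [104.3  27.8]
bamboo [0, 100, 64, 89, 1614] [ 29.  153.1]
bamboo [413, 172, 131, 97, 5710] [479.2 220.8]
bamboo [331, 237, 99, 85, 3647] [381.7 278.9]
bamboo [234, 243, 29, 27, 574] [248.  255.9]
yellow [308, 81, 25, 94, 1315] [321.1 126.4]
pink [175, 216, 33, 23, 375] [190.7 227.1]
blue [287, 6, 30, 13, 296] [301.5  12.2]
top C [0.40955693 0.01817459 0.76710573]
bamboo [202, 0, 256, 37, 8901] [331.8  17.3]
bamboo [558, 55, 82, 55, 2512] [595.9  88.1]
bamboo [329, 116, 25, 24, 448] [340.5 127.1]
bamboo [214, 145, 60, 59, 3001] [244.2 174.6]
bamboo [149, 230, 109, 111, 7195] [204.2 284.6]
yellow [353, 233, 39, 33, 887] [371.7 248.7]
pink [390, 117, 29, 18, 372] [403.7 125.6]
```

View pics/crop0.png

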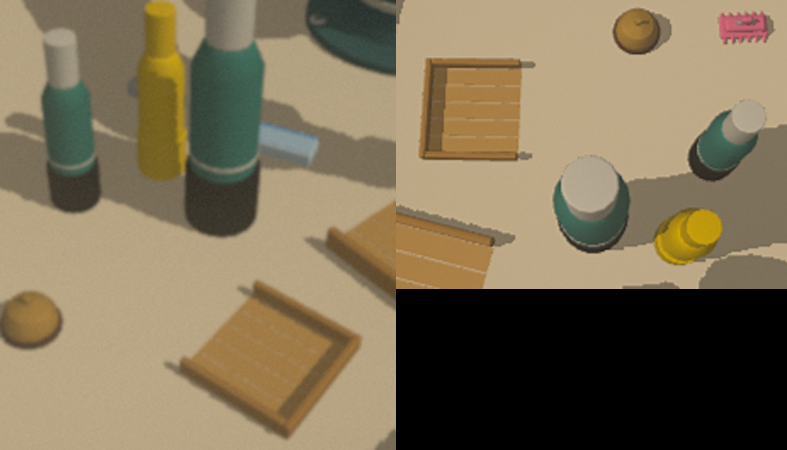

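The crop confirms the choice: the small teal bottle has a white cap and black sleeve (sleeve near scene 271,186), and the small tray is open to -y. Next I measure their poses.

```bash
python3 - <<'E'
import cv2,numpy as np
from h import *
for n,box in(("scene",(245,165,300,210)),("top",(360,160,430,225))):
    im=cv2.imread(f'pics/{n}0.png');f=np.load(n+"0.npz")
    x0,y0,x1,y1=box;v=im.max(axis=2)
    m=(v<70).astype(np.uint8);mm=np.zeros_like(m);mm[y0:y1,x0:x1]=m[y0:y1,x0:x1]
    N,L,S,C=cv2.connectedComponentsWithStats(mm)
    i=1+np.argmax(S[1:,4]);print(n,S[i],C[i])
    C0=-f["R"].T@f["t"]
    cs=[c for c in cv2.findContours((L==i).astype(np.uint8),0,1)[0]][0][:,0]
    # base footprint: for contour pts on z=0, nearest to camera
    P=np.array([ray(f,u,w,0) for u,w in cs]);d=np.hypot(*(P[:,:2]-C0[:2]).T)
    j=np.argsort(d)[:5];print(cs[j].tolist(),P[j].round(4).tolist())
    b=np.arctan2(*(P[:,:2]-C0[:2]).T[::-1]);print('bearing',np.degrees([b.min(),b.max()]))
    r=d.min()+.028;bm=(b.min()+b.max())/2
    print('centre',C0[:2]+r*np.array([np.cos(bm),np.sin(bm)]))
f=np.load("top0.npz");im=cv2.imread('pics/top0.png');hsv=cv2.cvtColor(im,40)
m=cv2.inRange(hsv,(8,130,60),(22,255,255))
N,L,S,C=cv2.connectedComponentsWithStats(m);i=L[174,245]
r=cv2.minAreaRect(cv2.findContours((L==i).astype(np.uint8),0,1)[0][0]);print(r)
q=cv2.boxPoints(r);print(q)
Q=np.array([ray(f,u,v,.018) for u,v in q]);print(Q.round(4),np.linalg.norm(Q-np.roll(Q,-1,0),axis=1))
f=np.load("scene0.npz")
print([proj(f,x).round(0) for x in Q])
# other objects rough
f=np.load("top0.npz")
for k,(u,v) in dict(big=(316,240),yel=(362,252),pill=(330,306),hanko=(410,302),chime=(341,129),clip=(404,126)).items():print(k,ray(f,u,v,.015).round(3))
E
```

```text
scene [257 169  28  28 514] [271.11867704 184.83268482]
[[275, 196], [274, 196], [273, 196], [272, 196], [271, 196]] [[0.572, -0.0966, 0.0], [0.5732, -0.0981, 0.0], [0.5744, -0.0997, 0.0], [0.5756, -0.1012, 0.0], [0.5768, -0.1028, 0.0]]
bearing [-135.40231149 -131.30606896]
centre [ 0.55627476 -0.12024006]
top [373 190  39  26 241] [385.60165975 206.7966805 ]
[[377, 213], [376, 212], [375, 211], [379, 214], [378, 213]] [[0.5404, -0.0989, 0.0], [0.5425, -0.0968, 0.0], [0.5446, -0.0948, 0.0], [0.5384, -0.1029, 0.0], [0.5405, -0.1009, 0.0]]
bearing [-49.05686444 -33.68802829]
centre [ 0.56232539 -0.11637841]
((243.5, 174.0), (58.0, 59.0), 90.0)
[[214. 145.]
 [273. 145.]
 [273. 203.]
 [214. 203.]]
[[0.6762 0.2449 0.018 ]
 [0.6781 0.1202 0.018 ]
 [0.554  0.1149 0.018 ]
 [0.5517 0.2356 0.018 ]] [0.12465041 0.12428439 0.12074928 0.12478579]
[array([395., 319.]), array([329., 279.]), array([370., 233.]), array([431., 265.])]
big [0.481 0.026 0.015]
yel [ 0.459 -0.066  0.015]
pill [ 0.354 -0.004  0.015]
hanko [ 0.365 -0.158  0.015]
chime [ 0.717 -0.022  0.015]
clip [ 0.726 -0.156  0.015]
```

```bash
python3 - <<'E'
import numpy as np
from workcell import arm
from scipy.spatial.transform import Rotation as Ro
from scipy.optimize import least_squares
from h import *
o=arm.get_obs();R0=Ro.from_quat(o['eef_rot']);print(R0.as_matrix().round(3))
f=np.load("scene0.npz")
# big bottle height: base (0.481,0.026)
for nm,(x,y) in dict(big=(.481,.026),yel=(.459,-.066),small=(.558,-.118)).items():
    print(nm,[(h,proj(f,(x,y,h)).round(0).tolist()) for h in(0,.15,.2,.25,.27,.3)])
def ori(az,tilt,flip=1):
    u=np.array([np.cos(az),np.sin(az),0]);y=u*np.sin(tilt)+np.array([0,0,-np.cos(tilt)])
    z=flip*np.array([-u[1],u[0],0]);x=np.cross(y,z)
    return Ro.from_matrix(np.c_[x,y,z]).as_quat()
S=[]
for r in(.4,.5,.6,.7):
  for z in(.05,.15,.25,.35):
    for t in (0,.5):
      q=arm.solve_ik([r,0.,z],ori(0.,t))
      if q is not None:S.append((r,z,t,*q))
S=np.array(S);print(len(S));print(S[:6].round(3))
np.save('S.npy',S)
for t in (0,.3,.5,.7,.8):
  for fl in(1,-1):
    print(t,fl,[None if (q:=arm.solve_ik(p,ori(np.pi/2,t,fl))) is None else np.round(q,2).tolist() for p in([.56,-.17,.02],[.61,0,.02],[.62,.18,.02])])
E
```

```text
[[ 0.897 -0.001  0.442]
 [-0.442 -0.001  0.897]
 [-0.    -1.    -0.001]]
big [(0, [353.0, 197.0]), (0.15, [356.0, 135.0]), (0.2, [357.0, 110.0]), (0.25, [358.0, 84.0]), (0.27, [359.0, 72.0]), (0.3, [360.0, 55.0])]
yel [(0, [323.0, 173.0]), (0.15, [322.0, 111.0]), (0.2, [322.0, 87.0]), (0.25, [322.0, 62.0]), (0.27, [322.0, 51.0]), (0.3, [322.0, 34.0])]
small [(0, [272.0, 188.0]), (0.15, [265.0, 125.0]), (0.2, [263.0, 101.0]), (0.25, [260.0, 75.0]), (0.27, [259.0, 64.0]), (0.3, [257.0, 46.0])]
32
[[ 0.4    0.05   0.    -0.204  0.205 -0.68   0.685  0.    -0.204]
 [ 0.4    0.05   0.5   -0.314 -0.019 -1.169 -0.059  0.148 -0.277]
 [ 0.4    0.15   0.    -0.204  0.097 -0.493  0.981  0.    -0.204]
 [ 0.4    0.15   0.5   -0.314 -0.22  -0.931  0.38   0.148 -0.277]
 [ 0.4    0.25   0.    -0.204  0.042 -0.272  1.257  0.    -0.204]
 [ 0.4    0.25   0.5   -0.314 -0.308 -0.686  0.713  0.148 -0.277]]
0 1 [[-0.43, 0.5, -0.28, 0.79, 0.0, -2.0], [-0.13, 0.54, -0.21, 0.82, 0.0, -1.7], [0.16, 0.59, -0.1, 0.88, 0.0, -1.41]]
0 -1 [[-0.43, 0.5, -0.28, 0.79, 0.0, 1.14], [-0.13, 0.54, -0.21, 0.82, 0.0, 1.44], 
[... 343 characters left out ...]
0.63, -0.13, 0.99, 0.47, -1.97], [-0.06, 0.6, -0.2, 0.8, 0.5, -1.64]]
0.5 -1 [[-0.63, 0.68, -0.05, 1.15, 0.4, 0.88], [-0.35, 0.63, -0.13, 0.99, 0.47, 1.18], [-0.06, 0.6, -0.2, 0.8, 0.5, 1.5]]
0.7 1 [[-0.69, 0.79, 0.06, 1.33, 0.52, -2.39], [-0.42, 0.72, -0.08, 1.11, 0.63, -2.1], [-0.14, 0.65, -0.21, 0.83, 0.69, -1.75]]
0.7 -1 [[-0.69, 0.79, 0.06, 1.33, 0.52, 0.75], [-0.42, 0.72, -0.08, 1.11, 0.63, 1.04], [-0.14, 0.65, -0.21, 0.83, 0.69, 1.39]]
0.8 1 [[-0.71, 0.85, 0.12, 1.43, 0.57, -2.46], [-0.45, 0.77, -0.04, 1.18, 0.7, -2.18], [-0.17, 0.68, -0.21, 0.86, 0.79, -1.81]]
0.8 -1 [[-0.71, 0.85, 0.12, 1.43, 0.57, 0.68], [-0.45, 0.77, -0.04, 1.18, 0.7, 0.96], [-0.17, 0.68, -0.21, 0.86, 0.79, 1.33]]
```

```bash
python3 - <<'E'
import numpy as np
from scipy.optimize import least_squares
S=np.load('S.npy');S=S[S[:,2]==0]
r,z=S[:,0],S[:,1];q2,q3=S[:,4],S[:,5]
d=np.mean(r*np.sin(-S[:,3]));print('d',d,np.std(r*np.sin(-S[:,3])))
rho=np.sqrt(r*r-d*d)
def fun(p):
    a,L1,o1,L2,o2,h=p
    return np.r_[a+L1*np.sin(q2+o1)+L2*np.sin(q2-q3+o2)-rho,h+L1*np.cos(q2+o1)+L2*np.cos(q2-q3+o2)-z]
best=min((least_squares(fun,[0,.4,o1,.4,o2,.2]) for o1 in(-1,0,1) for o2 in(0,1,2,3)),key=lambda s:s.cost)
p=best.x;print(p.round(4),best.cost)
a,L1,o1,L2,o2,h=p
for nm,q2,q3 in (('t0mid',.54,-.21),('t.7mid',.72,-.08),('t.7end',.65,-.21),('t0end',.59,-.1),('t0start',.5,-.28),('t.7start',.79,.06)):
    e=(a+L1*np.sin(q2+o1),L1*np.cos(q2+o1));w=(e[0]+L2*np.sin(q2-q3+o2),e[1]+L2*np.cos(q2-q3+o2))
    print(nm,'elbow r,dz',np.round(e,3),'wrist dr,dz',np.round(w,3),'h(TCP-shoulder)',round(h,3))
E
```

```text
d 0.0812 7.177647665660287e-17
[ 0.      0.5815 -0.      0.3732  1.4345 -0.2652] 2.2648936145993894e-31
t0mid elbow r,dz [0.299 0.499] wrist dr,dz [0.604 0.284] h(TCP-shoulder) -0.265
t.7mid elbow r,dz [0.383 0.437] wrist dr,dz [0.677 0.207] h(TCP-shoulder) -0.265
t.7end elbow r,dz [0.352 0.463] wrist dr,dz [0.632 0.216] h(TCP-shoulder) -0.265
t0end elbow r,dz [0.324 0.483] wrist dr,dz [0.641 0.287] h(TCP-shoulder) -0.265
t0start elbow r,dz [0.279 0.51 ] wrist dr,dz [0.577 0.286] h(TCP-shoulder) -0.265
t.7start elbow r,dz [0.413 0.409] wrist dr,dz [0.722 0.201] h(TCP-shoulder) -0.265
```

```bash
cat >> h.py <<'E'
from scipy.spatial.transform import Rotation as Ro
def ori(az,tilt,flip=-1):
    u=np.array([np.cos(az),np.sin(az),0]);y=u*np.sin(tilt)+np.array([0,0,-np.cos(tilt)])
    z=flip*np.array([-u[1],u[0],0]);x=np.cross(y,z)
    return Ro.from_matrix(np.c_[x,y,z]).as_quat()
def wrist(arm,name):
    o=arm.get_obs();f=arm.grab_frame("wrist")
    T=np.eye(4);T[:3,:3]=Ro.from_quat(o['eef_rot']).as_matrix();T[:3,3]=o['ee_pos']
    M=np.linalg.inv(T@np.array(f["T_tool_cam"]))
    g=dict(frame=f["frame"],fovy=f["fovy"],cx=f["cx"],cy=f["cy"],R=M[:3,:3],t=M[:3,3])
    cv2.imwrite(f"pics/{name}.png",f["frame"]);np.savez(name+".npz",**g);return g
E
python3 - <<'E'
from workcell import arm
from h import *
o=arm.get_obs()
arm.move_linear([*o['ee_pos'][:2],.40],speed=.2)
arm.move_to([.53,.2,.40],ori(np.pi/2,0.))
wrist(arm,"w1");o=arm.get_obs();print(o['time'],o['ee_pos'])
arm.move_gripper(.034)
arm.move_to([.5,-.16,.40],ori(np.pi/2,0.))
wrist(arm,"w2");o=arm.get_obs();print(o['time'],o['ee_pos'],o['finger_gap'],o['contact_force'])
E
```

```text
2.6333 [0.52944229 0.20096747 0.40015586]
4.5833 [ 0.50035287 -0.15904077  0.40003907] 0.0339416649433758 [0.09551373 0.29303088 0.32915627]
```

View pics/w1.png

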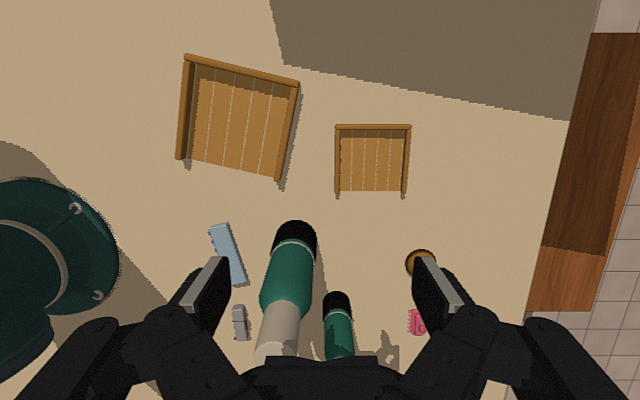

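View pics/w2.png

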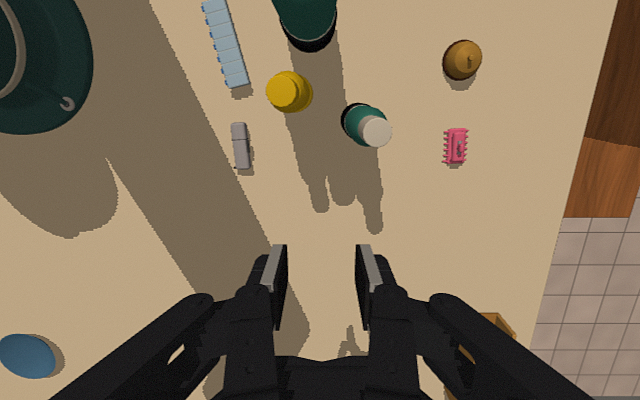

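```bash
python3 - <<'E'
from h import *
def mask(f,u,v):
    hsv=cv2.cvtColor(f["frame"],40);m=cv2.inRange(hsv,(8,130,40),(22,255,255))
    N,L,S,C=cv2.connectedComponentsWithStats(m);return (L==L[v,u]).astype(np.uint8)
for n,u,v in(("w1",373,160),("top0",245,174)):
    f=np.load(n+".npz");C=-f["R"].T@f["t"];print(n,'C',C.round(3))
    m=mask(f,u,v);c=cv2.findContours(m,0,1)[0];c=max(c,key=cv2.contourArea)
    c=c[:,0].astype(float);P=np.array([ray(f,a,b,.018)[:2] for a,b in c])
    print(cv2.boundingRect(m))
    # side fits: iterate: lines by extreme points in tray-ish frame
    r=cv2.minAreaRect(P.astype(np.float32)*1000);print(r)
    yaw=0.
    for it in range(3):
        ex=np.array([np.cos(yaw),np.sin(yaw)]);ey=np.array([-ex[1],ex[0]])
        X=P@ex;Y=P@ey
        bk=P[(Y>Y.max()-.006)];l=cv2.fitLine(bk.astype(np.float32),cv2.DIST_HUBER,0,.001,.001).ravel()
        d=l[:2]*np.sign(l[0]);yb=np.arctan2(d[1],d[0])
        ys=[]
        for s in(-1,1):
            sd=P[((X*s)>(X*s).max()-.006)];l2=cv2.fitLine(sd.astype(np.float32),cv2.DIST_HUBER,0,.001,.001).ravel()
            e=l2[:2]*np.sign(l2[1]);ys.append((np.arctan2(-e[0],e[1]),l2[2:]@ex))
        yaw=np.mean([yb,ys[0][0],ys[1][0]])
    ex=np.array([np.cos(yaw),np.sin(yaw)]);ey=np.array([-ex[1],ex[0]])
    xs=(P@ex);yb_=l[2:]@ey
    print('yaws',np.degrees([yb,ys[0][0],ys[1][0]]),'width',ys[1][1]-ys[0][1],'depth',yb_-(P@ey).min())
    xm=(ys[1][1]+ys[0][1])/2
    back=xm*ex+(yb_-.008)*ey
    print('yaw',np.degrees(yaw),'tray_back',back,'center',back-.055*ey)
for n,box in(("w2",(330,95,400,150)),):
    f=np.load(n+".npz");C0=-f["R"].T@f["t"];print(C0.round(3));v=f["frame"].max(axis=2)
    cv2.imwrite('pics/w2c.png',cv2.resize(f["frame"][80:170,310:420],None,fx=6,fy=6,interpolation=0))
f=np.load("w1.npz");cv2.imwrite('pics/w1c.png',cv2.resize(f["frame"][275:365,290:400],None,fx=6,fy=6,interpolation=0))
E
```

```text
w1 C [0.529 0.278 0.541]
(335, 124, 77, 70)
((614.8372802734375, 178.12832641601562), (124.30772399902344, 117.39845275878906), 0.08631936460733414)
yaws [0.08631232 0.8767615  0.22656852] width 0.122425556 depth 0.11773165759923128
yaw 0.39654744 tray_back [0.61440754 0.22884607] center [0.6147882  0.17384739]
top0 C [0.41  0.018 0.767]
(214, 145, 60, 59)
((614.9423828125, 178.4138641357422), (124.54048156738281, 119.57487487792969), 0.9124310612678528)
yaws [0.01865223 1.0715926  0.9124424 ] width 0.12435877 depth 0.11773616002423909
yaw 0.66756237 tray_back [0.6144372  0.22853279] center [0.61507803 0.17353652]
[ 0.5   -0.082  0.541]
```

View pics/w2c.png

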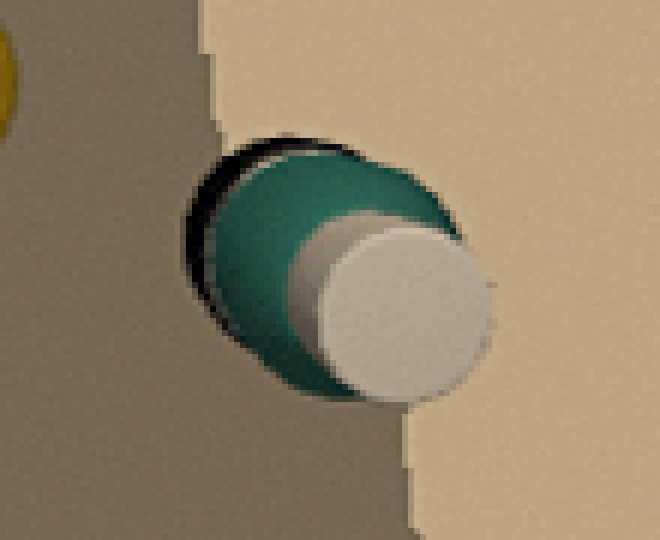

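View pics/w1c.png

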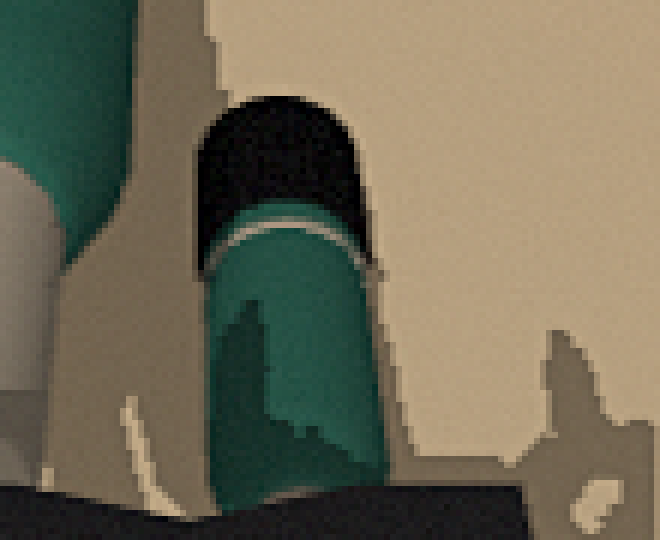

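```bash
python3 - <<'E'
from h import *
f=np.load("w1.npz");C=-f["R"].T@f["t"];p=ray(f,336.7,291,0);d=(p-C)[:2];d/=np.linalg.norm(d);print('w1',p[:2]+.028*d)
f=np.load("w2.npz");C=-f["R"].T@f["t"];print('w2 cap',ray(f,378,132.5,.205))
p=ray(f,310+206/6,80+182/6,0);d=(p-C)[:2];d/=np.linalg.norm(d);print('w2 base near',p[:2]);print(C)
for z in(0,): 
  # project base circle of guess
  for c in((.558,-.118),(.561,-.120)):
    print(c,[proj(f,(c[0]+.028*np.cos(a),c[1]+.028*np.sin(a),0)).round(1).tolist() for a in(np.pi/2,np.pi)])
E
```

```text
w1 [ 0.56421436 -0.11913339]
w2 cap [ 0.56050203 -0.11722659  0.205     ]
w2 base near [ 0.53935839 -0.10258962]
[ 0.50004874 -0.08181939  0.54118709]
(0.558, -0.118) [[355.8, 102.4], [338.5, 119.9]]
(0.561, -0.12) [[357.6, 103.7], [340.3, 121.1]]
```

```bash
python3 - <<'E'
from workcell import arm
from h import *
q=ori(np.radians(90.5),.75)
for p in([.561,-.22,.35],[.561,-.22,.014],[.561,-.165,.014],[.614,.07,.014],[.6145,.175,.014]):
    s=arm.solve_ik(p,q);print(None if s is None else np.round(s,2))
arm.move_to([.561,-.235,.36],q)
arm.move_linear([.561,-.235,.06],speed=.15)
wrist(arm,"w3")
arm.move_linear([.561,-.235,.015],speed=.06)
o=arm.get_obs();print(o['time'],o['ee_pos'],o['contact_force'],o['finger_gap'])
f=arm.grab_frame("scene");cv2.imwrite("pics/s3.png",f["frame"])
E
```

```text
None
[-0.75  0.88  0.21  1.47  0.52  0.66]
[-0.69  0.82  0.08  1.37  0.55  0.72]
[-0.33  0.71 -0.13  1.02  0.7   1.12]
[-0.16  0.67 -0.22  0.84  0.74  1.34]Traceback (most recent call last):
  File "<stdin>", line 6, in <module>
workcell.PlanningError: the arm cannot take that pose within its joint ranges
```

```bash
python3 - <<'E'
from workcell import arm
from h import *
q=ori(np.radians(90.5),.75)
for z in(.06,.1,.15,.2,.25,.3): print(z,arm.solve_ik([.561,-.235,z],q) is not None, arm.solve_ik([.561,-.235,z],ori(np.radians(90.5),.4)) is not None)
arm.move_linear([.561,-.24,.33],speed=.15,ori=ori(np.radians(90.5),0.))
arm.move_linear([.561,-.235,.10],speed=.12,ori=q)
wrist(arm,"w3")
arm.move_linear([.561,-.235,.015],speed=.06)
o=arm.get_obs();print(o['time'],o['ee_pos'],o['contact_force'],o['finger_gap'])
f=arm.grab_frame("scene");cv2.imwrite("pics/s3.png",f["frame"])
E
```

```text
0.06 True True
0.1 True True
0.15 True True
0.2 True True
0.25 True True
0.3 False True
9.2333 [ 0.56112355 -0.23510224  0.01530968] [0.73837068 0.3447943  0.36347135] 0.03398433975850167
```

View pics/w3.png

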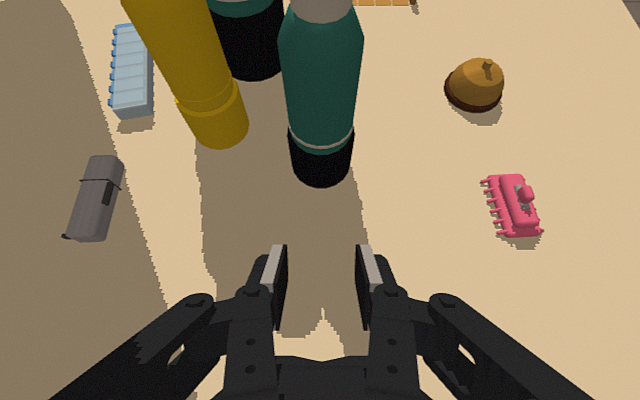

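View pics/s3.png

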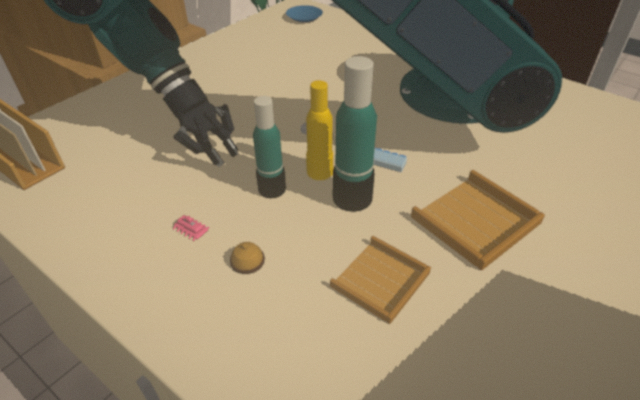

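The wrist view shows the small bottle's sleeve (bottom at 320,187) centred between the fingers at about columns 280 and 362. The scene view shows the gripper low behind it with everything else untouched. I now ease into contact.

```bash
python3 - <<'E'
from workcell import arm
from h import *
arm.move_linear([.561,-.165,.014],speed=.06)
y=-.165
F0=np.array(arm.get_obs()['contact_force'])
while y<-.125:
    y+=.004
    arm.move_linear([.561+.25*max(0,y+.15),y,.014],speed=.03)
    o=arm.get_obs();print(round(y,3),(np.array(o['contact_force'])-F0).round(2))
    if abs(o['contact_force'][1]-F0[1])>.8: break
print(o['time'],o['ee_pos'])
wrist(arm,"w4")
f=arm.grab_frame("scene");cv2.imwrite("pics/s4.png",f["frame"][80:320,180:500])
E
```

```text
-0.161 [-0.9  -0.94 -0.37]
10.8833 [ 0.56093514 -0.16086587  0.01400514]
```

View pics/w4.png

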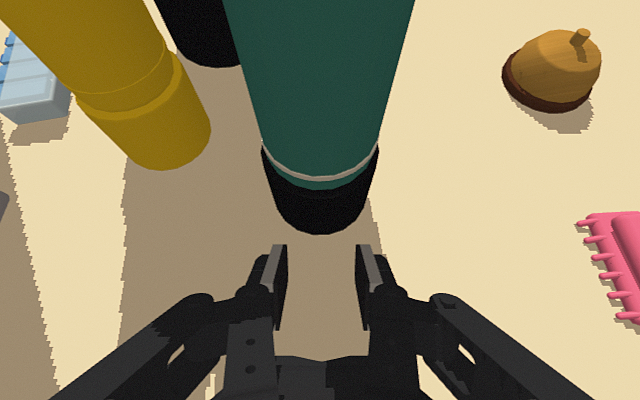

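View pics/s4.png

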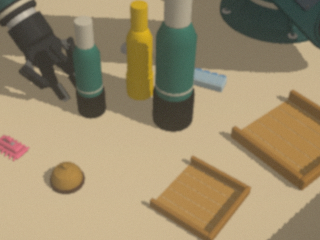

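Not in contact yet: the sleeve bottom is at (320,234) and the fingertips are at row ~250, so the force reading was noise. I continue the approach.

```bash
python3 - <<'E'
from workcell import arm
from h import *
F0=np.mean([ (arm.hold(.03),arm.get_obs()['contact_force'])[1] for _ in range(8)],axis=0)
for y in(-.15,-.144,-.138,-.132):
    arm.move_linear([.561+.2*max(0,y+.15),y,.014],speed=.03)
    F=np.mean([ (arm.hold(.03),arm.get_obs()['contact_force'])[1] for _ in range(5)],axis=0)
    print(y,(F-F0).round(2))
print(arm.get_obs()['time'])
wrist(arm,"w5")
f=arm.grab_frame("scene");np.savez("s5.npz",**f);cv2.imwrite("pics/s5.png",cv2.resize(f["frame"][80:320,180:500],None,fx=2,fy=2))
E
```

```text
-0.15 [-0.48  0.08 -0.04]
-0.144 [-0.09  0.41 -0.09]
-0.138 [-0.42  0.45  0.04]
-0.132 [-0.67  0.57 -0.13]
13.4833
```

View pics/w5.png

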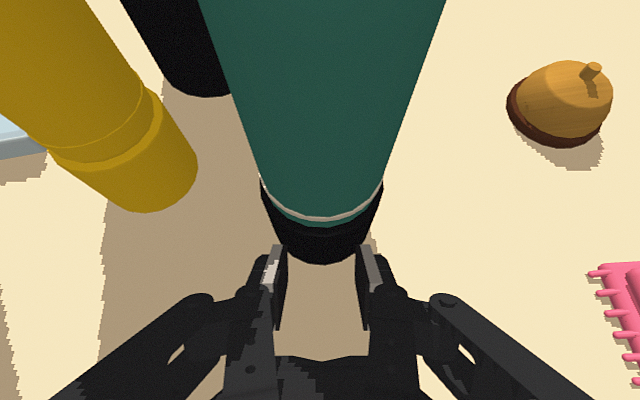

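View pics/s5.png

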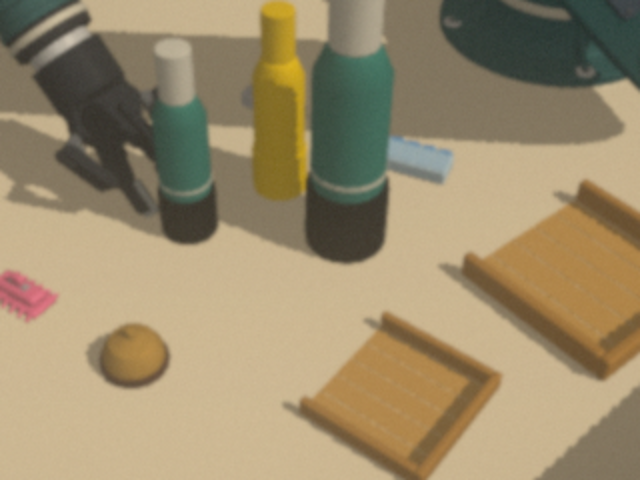

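```bash
python3 - <<'E'
from workcell import arm
from h import *
f=arm.grab_frame("wrist");T=np.array(f["T_tool_cam"]);print(T.round(3))
fl,cx,cy=K(f)
for u,v in((287,245),(356,245),(287,329),(357,329),(272,245),(370,245)):
    d=T[:3,:3]@np.array([(u-cx)/fl,(v-cy)/fl,1]);C=T[:3,3]
    s=np.sign(d[2])
    for zz in(.017,):
        P=C+d*((s*zz-C[2])/d[2]);print((u,v),P.round(4))
    for xx in (.011,-.011):
        P=C+d*((xx-C[0])/d[0]);print('   x=',xx,P.round(4))
print(arm.get_obs()['ee_pos'],Ro.from_quat(arm.get_obs()['eef_rot']).as_matrix().round(3))
E
```

```text
[[-0.     0.952  0.307 -0.077]
 [-0.001 -0.307  0.952 -0.142]
 [ 1.     0.     0.001 -0.   ]
 [ 0.     0.     0.     1.   ]]
(287, 245) [-0.0065 -0.0004 -0.017 ]
   x= 0.011 [ 0.011   0.0349 -0.0212]
   x= -0.011 [-0.011  -0.0095 -0.0159]
(356, 245) [-0.0083 -0.004   0.017 ]
   x= 0.011 [0.011  0.0349 0.0218]
   x= -0.011 [-0.011  -0.0095  0.0163]
(287, 329) [ 0.0335 -0.0132 -0.017 ]
   x= 0.011 [ 0.011  -0.0395 -0.0136]
   x= -0.011 [-0.011  -0.0653 -0.0102]
(357, 329) [ 0.0277 -0.02    0.017 ]
   x= 0.011 [ 0.011  -0.0395  0.0143]
   x= -0.011 [-0.011  -0.0653  0.0106]
(272, 245) [-0.0281 -0.044  -0.017 ]
   x= 0.011 [ 0.011   0.0349 -0.0305]
   x= -0.011 [-0.011  -0.0095 -0.0229]
(370, 245) [-0.0277 -0.0433  0.017 ]
   x= 0.011 [0.011  0.0349 0.0306]
   x= -0.011 [-0.011  -0.0095  0.0229]
[ 0.56457217 -0.13203166  0.01399718] [[ 0.006 -0.006  1.   ]
 [-0.732  0.682  0.009]
 [-0.682 -0.732 -0.   ]]
```

```bash
cat >> h.py <<'E'
def sleeve(f,u0,v0,w=25):
    im=np.asarray(f["frame"]).astype(int);v=im.max(axis=2);m=(v<70).astype(np.uint8)
    N,L,S,C=cv2.connectedComponentsWithStats(m)
    y,x=np.mgrid[:400,:640];k=np.bincount(L[(abs(x-u0)<6)&(abs(y-v0)<6)]);k[0]=0;i=k.argmax()
    return S[i],C[i]
E
python3 - <<'E'
from h import *
from workcell import arm
for n in("scene0","s5"):
    f=np.load(n+".npz");fr=f["frame"]
    # teal body mask
    hsv=cv2.cvtColor(fr,40);m=cv2.inRange(hsv,(75,60,30),(100,255,255));m[:, 295:]=0;m[:,:235]=0;m[:110]=0;m[175:]=0
    print(n,cv2.boundingRect(m),[ (r,np.flatnonzero(m[r])[[0,-1]].tolist()) for r in(140,150,160) if m[r].any()])
    wc=cv2.inRange(hsv,(0,0,120),(40,60,255));wc[:, 280:]=0;wc[:,250:]=wc[:,250:];wc[:,:250]=0;wc[:92]=0;wc[122:]=0
    M=cv2.moments(wc[92:122],True)
    sub=fr[90:125,250:285].max(axis=2)
    print(sub[10].tolist())
    v=fr.max(axis=2);print([(r,[c for c in np.flatnonzero(v[r,250:295]<70)+250][::len(np.flatnonzero(v[r,250:295]<70))-1]) for r in(184,188,192)], [int(v[r,272]) for r in range(190,202)])
f=np.load("scene0.npz")
for c in((.561,-.118),(.561,-.112),(.561,-.106)):print(c,proj(f,(*c,0)).round(1),proj(f,(*c,.1)).round(1),proj(f,(*c,.19)).round(1))
E
```

```text
scene0 (261, 127, 20, 46) [(140, [268, 278]), (150, [270, 279]), (160, [271, 280])]
[181, 179, 178, 172, 168, 166, 167, 167, 167, 169, 168, 168, 169, 167, 167, 170, 170, 169, 169, 169, 171, 161, 135, 124, 120, 120, 120, 120, 118, 119, 120, 116, 118, 120, 121]
[(184, [np.int64(258), np.int64(284)]), (188, [np.int64(259), np.int64(284)]), (192, [np.int64(260), np.int64(282)])] [61, 64, 63, 63, 63, 62, 61, 89, 136, 172, 184, 181]
s5 (261, 130, 23, 44) [(140, [263, 282]), (150, [265, 282]), (160, [264, 283])]
[131, 132, 129, 130, 135, 132, 134, 133, 140, 149, 158, 164, 172, 179, 176, 179, 177, 178, 181, 181, 177, 173, 163, 154, 143, 136, 132, 132, 134, 134, 133, 134, 132, 132, 132]
[(184, [np.int64(250), np.int64(286)]), (188, [np.int64(261), np.int64(286)]), (192, [np.int64(262), np.int64(286)])] [64, 64, 66, 63, 66, 66, 64, 66, 66, 67, 68, 97]
(0.561, -0.118) [270.8 188.5] [266.5 148.6] [262.  106.9]
(0.561, -0.112) [273.  189.8] [268.8 149.8] [264.5 108.1]
(0.561, -0.106) [275.2 191. ] [271.2 151. ] [267.1 109.3]
```

The bottle has slid about 10 mm and is upright, so the TCP-to-axis offset is about 24 mm. I back off, lower the tips by 4 mm for a lower contact, then push towards the mouth.

```bash
python3 - <<'E'
from workcell import arm
from h import *
arm.move_linear([.563,-.145,.014],speed=.04)
arm.move_linear([.563,-.145,.010],speed=.03)
arm.move_linear([.563,-.130,.010],speed=.03)
F=[]
P0=np.array([.563,-.130,.010]);P1=np.array([.6145,.066,.010])
for s in np.linspace(.25,1,4)[:2]:
    arm.move_linear((P0+s*(P1-P0)).tolist(),speed=.04)
    o=arm.get_obs();print(o['time'],o['ee_pos'].round(4),np.round(o['contact_force'],2))
wrist(arm,"w6")
f=arm.grab_frame("scene");np.savez("s6.npz",**f);cv2.imwrite("pics/s6.png",cv2.resize(f["frame"][80:320,180:500],None,fx=2,fy=2))
E
```

```text
16.4583 [ 0.5759 -0.0811  0.01  ] [-0.25  0.16 -1.38]
17.875 [ 0.5887 -0.0321  0.01  ] [-0.82  0.11 -0.58]
```

View pics/w6.png

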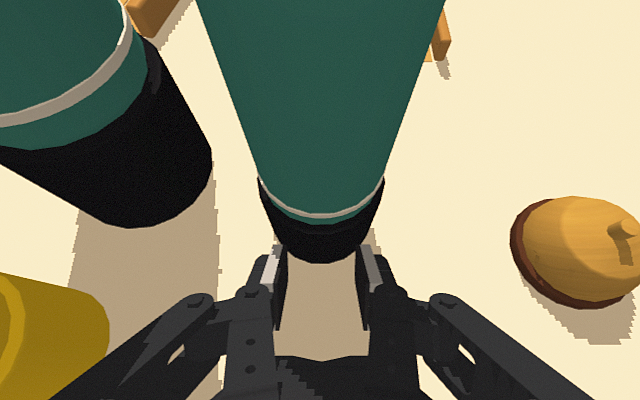

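View pics/s6.png

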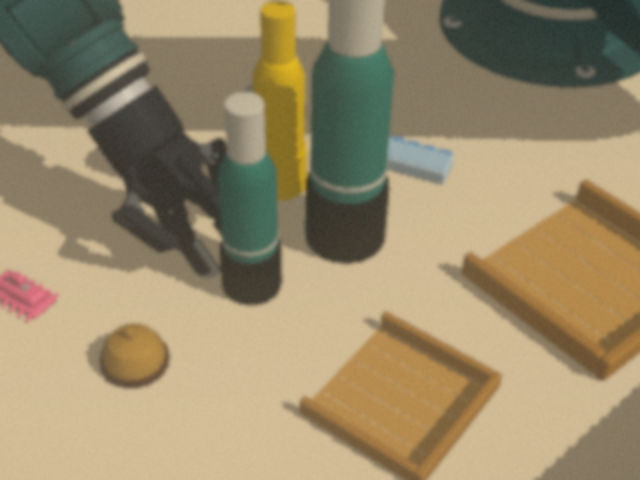

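```bash
python3 - <<'E'
from h import *
f=np.load("w6.npz")
for p in((211,160),(130,228)):print(p,[ray(f,*p,z).round(3).tolist() for z in(0,.03,.07)])
for p in((320,263),):print('small near',ray(f,*p,0).round(4))
for u,v in((57,395),(215,290),(600,395),(425,290)):
    T=1
E
```

```text
(211, 160) [[0.52, 0.031, 0.0], [0.532, 0.012, 0.03], [0.549, -0.013, 0.07]]
(130, 228) [[0.481, -0.014, 0.0], [0.501, -0.025, 0.03], [0.527, -0.039, 0.07]]
small near [ 0.5882 -0.0331  0.    ]
```

The push is stable and upright, with the sleeve centred at (320,263) in the wrist view. The large bottle's edge is at x≈0.520, so there is clearance. I continue.

```bash
python3 - <<'E'
from workcell import arm
from h import *
for p in([.6145,.045,.010],[.6145,.085,.010],[.6145,.125,.010]):
    arm.move_linear(p,speed=.04)
    o=arm.get_obs();print(o['time'],o['ee_pos'].round(4),np.round(o['contact_force'],2))
wrist(arm,"w7")
for n in("scene","top"):
    f=arm.grab_frame(n);np.savez(n+"7.npz",**f);cv2.imwrite(f"pics/{n}7.png",f["frame"])
E
```

```text
20.1583 [0.6145 0.0449 0.01  ] [-1.3  -0.03  0.35]
21.3083 [0.6145 0.0849 0.01  ] [ 0.34  0.16 -0.08]
22.4583 [0.6145 0.1249 0.01  ] [0.42 0.37 0.05]
```

View pics/w7.png

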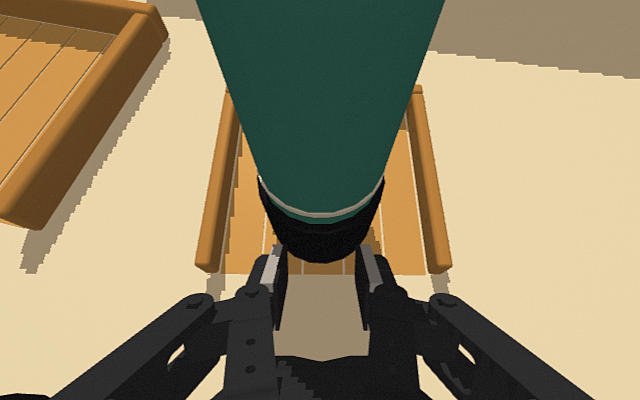

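View pics/scene7.png

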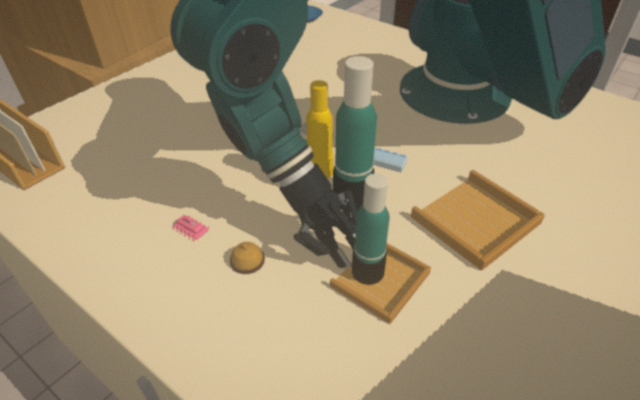

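View pics/top7.png

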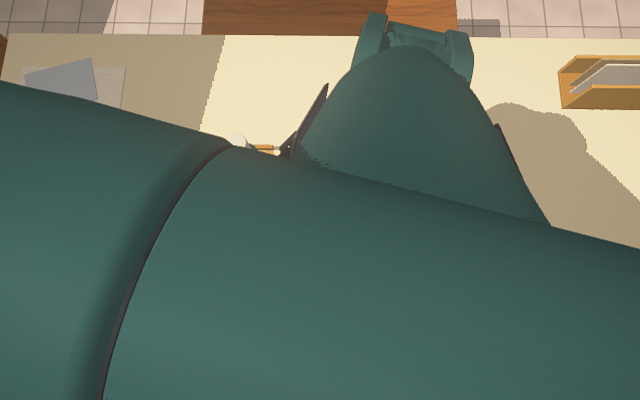

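The bottle is inside the tray, upright and centred between the lips (scene 370,265; wrist sleeve at 320,263 between lips at about 215 and 435). For the final stretch I creep and watch the force.

```bash
python3 - <<'E'
from workcell import arm
from h import *
def fy(n=4):
    return np.mean([ (arm.hold(.03),arm.get_obs()['contact_force'])[1] for _ in range(n)],axis=0)
F0=fy(6)
arm.move_linear([.6143,.164,.010],speed=.035)
print((fy()-F0).round(2))
y=.164
while y<.1745:
    y+=.0015
    arm.move_linear([.6143,y,.010],speed=.015)
    F=fy()-F0;print(round(y,4),F.round(2),arm.get_obs()['ee_pos'][1].round(4))
    if F[1]<-2.5 or F[1]>2.5: break
w=wrist(arm,"w8");print(ray(w,320,263,0),arm.get_obs()['time'])
f=arm.grab_frame("scene");np.savez("s8.npz",**f);cv2.imwrite("pics/s8.png",cv2.resize(f["frame"][150:340,290:470],None,fx=3,fy=3))
E
```

```text
[-0.42 -0.74  0.42]
0.1655 [-0.23 -1.26  0.32] 0.1655
0.167 [ 0.51 -1.28  0.35] 0.167
0.1685 [ 0.12 -1.04  0.31] 0.1685
0.17 [ 0.45 -1.66  0.3 ] 0.17
0.1715 [ 0.45 -0.9   0.66] 0.1716
0.173 [ 0.77 -0.89 -0.03] 0.173
0.1745 [ 0.65 -1.93  0.16] 0.1745
[0.61376524 0.17342305 0.        ] 26.9417
```

View pics/w8.png

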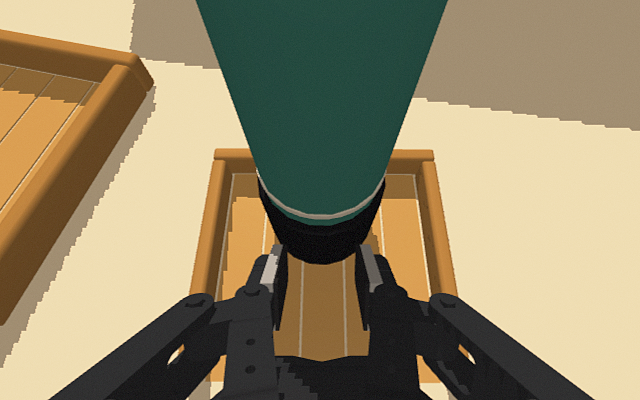

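View pics/s8.png

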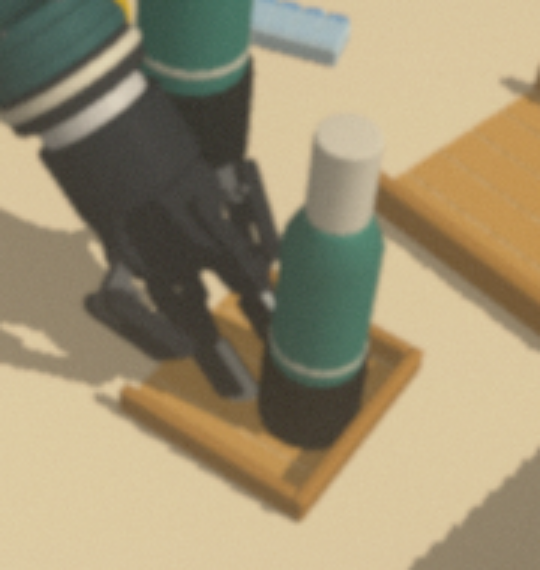

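```bash
python3 - <<'E'
from workcell import arm
from h import *
def fy(n=6):
    return np.mean([ (arm.hold(.02),arm.get_obs()['contact_force'])[1] for _ in range(n)],axis=0)
F0=fy(6)
y=.1745
while y<.1815:
    y+=.001
    arm.move_linear([.6143,y,.010],speed=.01)
    F=fy()-F0;print(round(y,4),F.round(2),arm.get_obs()['ee_pos'][1].round(4))
    if abs(F[1])>2.2: break
w=wrist(arm,"w9");print(arm.get_obs()['time'])
f=arm.grab_frame("scene");np.savez("s9.npz",**f);cv2.imwrite("pics/s9.png",cv2.resize(f["frame"][150:340,290:470],None,fx=3,fy=3))
E
```

```text
0.1755 [-0.68 -5.05  1.43] 0.1751
27.4917
```

View pics/s9.png

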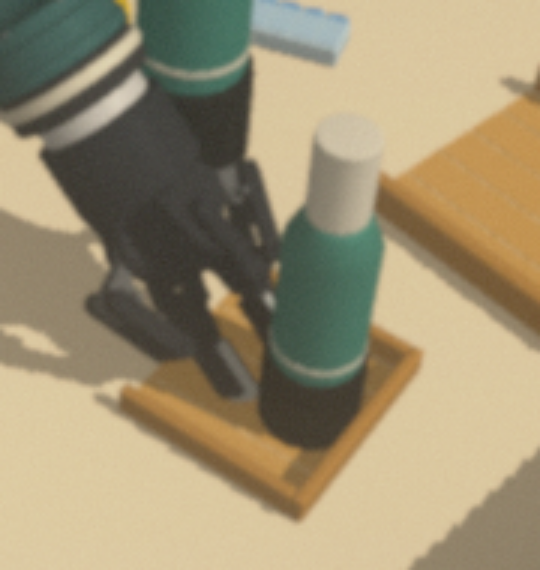

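View pics/w9.png

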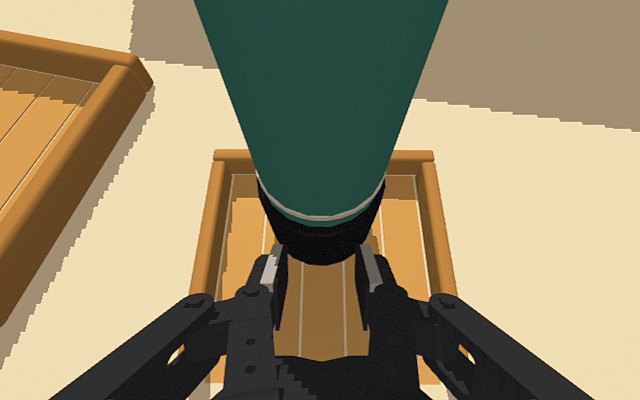

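The force jumped to 5 N, so the bottle has met the back lip, and it stands upright. I back straight off.

```bash
python3 - <<'E'
from workcell import arm
from h import *
arm.move_linear([.6143,.160,.010],speed=.03)
arm.move_linear([.6143,.095,.012],speed=.08)
arm.move_linear([.6143,.07,.10],speed=.1)
w=wrist(arm,"w10");o=arm.get_obs();print(o['time'],np.round(o['contact_force'],2))
f=arm.grab_frame("scene");np.savez("s10.npz",**f);cv2.imwrite("pics/s10.png",f["frame"])
E
```

```text
30.2917 [ 0.08  0.07 -0.2 ]
```

View pics/s10.png

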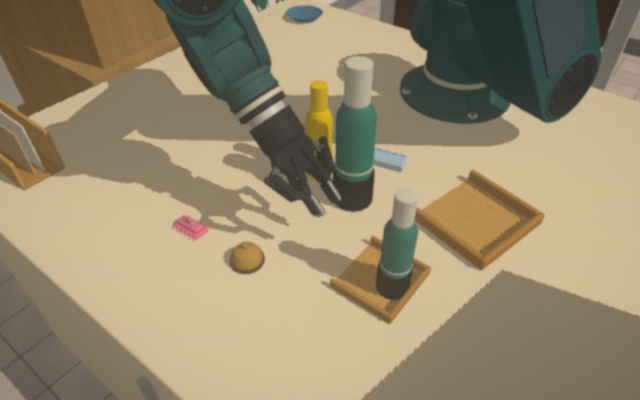

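View pics/w10.png

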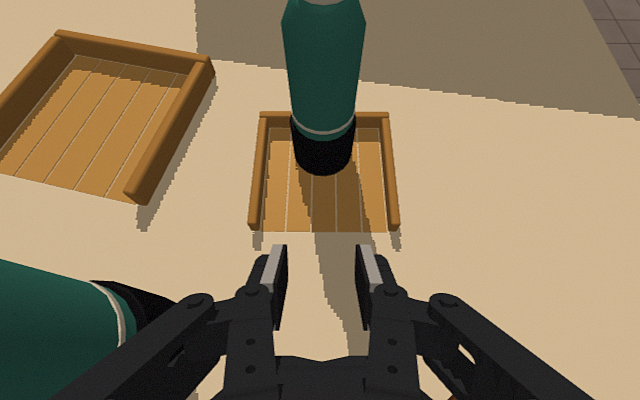

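The bottle stands upright at the back lip (scene 395,285; wrist sleeve bottom 323,175), the gripper is clear, and the neighbours look unmoved. One numeric check, then I hand in.

```bash
python3 - <<'E'
from workcell import arm
from h import *
f=np.load("w10.npz");C=-f["R"].T@f["t"];p=ray(f,323.5,175,0);d=(p-C)[:2];d/=np.linalg.norm(d);c=p[:2]+.028*d
print('bottle',c,'lip face y .2287 gap',.2287-.028-c[1])
a=np.load("scene0.npz")["frame"].astype(int);b=np.load("s10.npz")["frame"].astype(int)
for n,(x0,x1,y0,y1) in dict(clip=(170,212,212,240),chime=(228,268,238,275),tray2=(430,545,170,266)).items():
    h=[cv2.moments(cv2.inRange(cv2.cvtColor(i[y0:y1,x0:x1].astype(np.uint8),40),(0,125,40),(22,255,255))+cv2.inRange(cv2.cvtColor(i[y0:y1,x0:x1].astype(np.uint8),40),(160,90,80),(180,255,255)),True) for i in(a,b)]
    print(n,[(round(m['m10']/m['m00']+x0,1),round(m['m01']/m['m00']+y0,1)) for m in h])
arm.hold(.5);print(arm.get_obs()['time'],arm.get_obs()['contact_force'].round(2))
arm.sign_off()
E
```

```text
bottle [0.61566317 0.20132073] lip face y .2287 gap -0.0006207289924817783
clip [(190.7, 227.1), (190.6, 227.0)]
chime [(247.5, 256.1), (247.3, 256.2)]
tray2 [(481.0, 220.1), (481.2, 219.8)]
30.8417 [-0.77 -0.93  0.72]
the job is handed in; nothing more can be done
```

The small teal bottle now stands upright at the back lip of the small tray, and I have handed the job in at about 31 s of the 72 s allowed. I pushed it with the two fingers tilted and set 34 mm apart as a cradle, touching only the black base sleeve at an estimated 23–28 mm height. I never gripped or lifted it.

- **Bottle position:** the force jumped to about 5 N as the bottle met the lip, and I then backed straight off. The last wrist image puts its axis at (0.616, 0.201), a gap of about 0 mm (−0.6 mm, within the 2 mm calibration error).
- **Contact:** the fingers are clear of the bottle, and the wrist force is at noise level, about 1 N.
- **Other things:** the hair clip and chime are within 0.2 px of where they started in the scene image. The pill organiser, yellow bottle and large bottle look unmoved by eye. The hanko case I saw unmoved only in the earlier views, as the arm hid it in the last pictures.
- **Checks that misled or failed:** the first contact trigger, before the push, was force noise, which the camera showed. Sliding friction barely showed in the force reading, so I followed the push by camera. The top camera was blocked by the arm once the bottle was in the tray.

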